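# Load the test fixture and latch its guard

## Robot

A 6-joint arm with a two-finger parallel gripper is mounted at the origin on the work surface. World frame = base frame: x ahead of the robot, y to its left, z up, the work surface at z = 0. Lengths are in m, angles in degrees, forces in N, time in s.
With the tool pointing down it reaches from about 0.4 to 0.925 m from the base axis. Payload 3.4 kg.
Tool frame: the origin (TCP) lies midway between the tips of the shut fingers; the grasp point (between the pads) lies 19 mm behind it (arm.hold_point_z is the distance from the TCP to the grasp point, in m); z points along the fingers, y is the line along which they close (so a half turn about z gives the same grasp; the last joint's range is limited). The gripper opens to 85 mm and grips with 20 to 120 N. Pads are 22 mm wide; open, the fingers measure 114 mm over their backs; the gripper's body (76 mm by 85 mm) begins 54 mm behind the grasp point. The pads swing forward as they close: fully open they stand 13 mm farther back than shut.
Start: joints at [-71.476, 17.578, 86.31, -0, 76.112, -4.211], TCP at [0.222, -0.53, 0.231] pointing down, gripper open.
Joint ranges: [-179.03, 179.03], [-60, 130.46], [8.19, 133.38], [-81.62, 261.62], [5.75, 156.47], [-153.77, 153.77]. Speed limits (degrees/s): [147.25, 147.25, 180, 180, 180, 180].

## Interface

Orientations are given as a 3x3 rotation matrix whose columns are the frame's x, y, z axes.
In Python, from cell import arm, viewer gives the robot as it stands. The module is installed in compiled form; this text tells all that it offers.
- The arm moves only by the tool step_arm, never from a script. Its argument "motion" is a list of rows, each an object with "slide": the shift along the tool's x, y, z in cm, a list of three; "rot": the turn, a rotation vector about the tool's x, y, z in degrees, a list of three. A call has 1 to 12 rows; each row is the pose to reach, as a shift and turn from the pose commanded when the call began, along the tool's axes at that moment; what a row does not reach only later rows make up. A row lasts 1/12 s, in which the tool goes at most 41.7 mm and 7.16 degrees, less where a joint would pass 70% of its speed; a pose out of reach is approached as far as the arm can. A call with a gripper value outside its range is refused whole. "gripper" is the gripper's target within -1 to 1 (fully open at 1, half-way at 0, shut at -1), set as the call begins (left out, the last holds). The fingers move at their own pace and stop on an object; the grip force is fixed at half the most. Time passes only in rows, so rows that repeat a pose let the fingers close. It gives the time, the measured TCP pose, the force, the opening and the grip force at its end, in the units of the state.
- arm.get_state(): the state, without advancing time (a new reading comes with each control period).
- viewer.read_camera(name): name is "scene" or "side" or "wrist"; returns (picture, depth): 400x640x3 uint8, blue, green, red; 400x640 float32, m along the optical axis (not along the pixel's ray), 0 where there is no reading.
- viewer.camera_params(name): a dict with "vfov" (degrees; the focal length in pixels is half the picture's height over the tangent of half this angle, whatever the lens; pixels are square), "cx", "cy" (the principal point, pixels), "xyz" and "attitude" of the camera in the world; the wrist camera has in their place "mount" (4x4, takes a point from camera to tool coordinates, whose origin is the TCP and whose axes are the flange's). Camera axes: x right, y down, z forward; pixel columns grow to the right and rows downward; lengths in m; the calibration is good to about 2 mm. A picture is of the moment at which its call begins: read the wrist's pose just before it. camera_params takes no time and is no camera call.
- arm.sign_off(): hands the job in; it is judged then, once.
The state is a dict: "t": time; "q": joint angles; "joint_vel": joint speeds; "effort": joint torques, N m; "position": TCP position; "ee_rot": TCP orientation; "wrist_force": force on the tool from outside, world axes, zero at the start; "torque": the same for the moment, N m; "gripper_width": opening from 0.0 (shut) to 1.0 (fully open); "grip_force": force on a finger pad.
Only numpy, scipy, OpenCV 4.12 (cv2) and the standard library are available. Lean on these libraries where they do the work, as an engineer would, in place of code of your own. Each camera call takes 0.05 s, during which the arm holds its last target. There are 200 camera calls.

## Task

Put the blue test unit flat into the pocket of the grey test fixture, then slide the clear guard shut over it by a gentle, steady push of the closed fingers against its red handle (do not grip it) until the latch clicks and holds it. Do not slam or force the guard, and leave the solder reel, the jar and the screwdriver where they are; finish with the hand clear.

Things in the scene. Friction and masses are not known exactly. Their poses are not given: they have to be found in the camera images.
- unit: Blue plastic electronics unit, a box 44 (x) by 64 (y) by 30 mm high, about 0.12 kg, lying flat on the blue mat with a white label on top. Origin: centre of its underside, z up. It fits the pocket either way round (half a turn about z makes no difference).
- fixture: Grey test fixture fixed to the bench: plate 170 (x) by 390 (y) by 30 mm high, aluminium rails on its long edges. Origin: centre of its underside, z up; the guard shuts towards its +y. At its +y end: the catch with brass pawl and buffer post, tops at most 78 mm above the bench, 44 to 144 mm from the pocket centre.
- nest (a point): Centre of the pocket's floor, 50 mm from the fixture's origin along its +y, 20 mm above the bench; axes as the fixture's. The pocket is 48 (x) by 68 (y) mm, 10 mm deep, with a 4 mm bevel round the mouth: 2 mm play on each side of the unit, whose long side lies along the fixture's y. The seated unit's top is 50 mm above the bench.
- guard_handle (a point): Centre of the red handle bar, 88 mm above the bench; axes as the fixture's. The bar is 70 (x) by 12 (y) by 32 mm high (72 to 104 mm above the bench), so its faces lie 6 mm to either side along y. It stands alone in the middle of the guard's flat top: closed fingers can stand on either side of it. Push, do not pinch. With the guard shut it is over the pocket or up to 28 mm past its centre.
- guard: Clear hood with yellow edges, 150 (x) by 140 (y) mm. Origin: on its flat top at the foot of the handle, 65 mm from its +y edge, 72 mm above the bench; axes as the fixture's. A steel tongue 22 mm wide sticks out 18 mm more at +y and carries the strike pin. It slides along the fixture's y, shutting to +y, with about 2 N of drag, and stays where it is left. Over 22 N on it does damage.
- catch_bed (a point): Fixed point on the plate's top, 80 mm from the pocket centre along the fixture's +y. The catch is clamped near here by hand, so where the latch holds is not known beforehand: with the guard origin from 0 to 28 mm past the pocket centre along the fixture's y. At the start it is 130 to 155 mm short of the pocket centre, leaving the pocket clear.
- pawl (a joint): Brass sprung latch pawl: how far it is pressed down, m. 0 is up, both before the pin arrives and after it has clicked up behind the pin; 0.007 with the pin on its crest. The pin meets it 16 mm before the latched place; the push on the handle then climbs to between 7 and 12 N and drops at the click.
- buffer (a joint): Black rubber-tipped spring buffer in the post at the fixture's +y end that meets the guard's tongue: how far it is pressed, m. It is met 3 mm before the latched place, pushes back 1.8 N per mm and ends in a hard stop at 0.006, 3 mm past the latched place, where the push on the handle is about 12 to 14 N. A guard that the latch holds keeps it pressed about 3 mm.
- reel: Bystander: solder reel standing on its flange, orange flanges, 60 mm across and 44 mm high, 0.25 kg. Origin: centre of its underside.
- jar: Bystander: amber jar with black cap, 52 mm across and 55 mm high. Origin: centre of its underside.
- driver: Bystander: red-handled screwdriver lying on the bench, about 200 mm long along its x, handle to -x. Origin: the middle of its underside.
Things that resemble listed ones, but are neither listed nor needed, are in the scene too. There is more than one size of the unit; the job needs the larger.

How it is judged:
By the outcome, as a careful person would: the job done as asked, in the order asked, and still so for the second after the job is handed in, with the robot touching nothing.
It also fails if it takes over 64 s, if anything falls off the work surface, if the arm or the gripper's body presses on something with over 40 N, if the wrist force passes 120 N, or if a joint passes its speed limit or range.

## Working session

There is one attempt and no reset: what is moved stays moved. The work goes in short steps, Python scripts to look and compute and a tool call to move; the robot and the scene stay as the last step left them, time stands still between calls to the robot, and variables do not carry over. Pictures are saved under pics/ and viewed, at most 10 in all, crops included, and the job is handed in when it is done.

Besides the shell and the picture viewer there is one more tool, called after "Call:" as name(argument=value, ...), one argument or row to a line, values as JSON. step_arm: Moves the arm, as the interface text tells. Its arguments: {"type":"object","properties":{"motion":{"type":"array","items":{"type":"object","properties":{"slide":{"type":"array","items":{"type":"number"}},"rot":{"type":"array","items":{"type":"number"}}}}},"gripper":{"type":"number"}},"required":["motion"]}

```bash
mkdir -p pics
cat > h.py <<'E'
import numpy as np, cv2
from cell import arm, viewer
def cam(name, st=None):
    p=viewer.camera_params(name); f=200/np.tan(np.radians(p["vfov"])/2)
    if "mount" in p:
        st=st or arm.get_state(); T=np.eye(4); T[:3,:3]=st["ee_rot"]; T[:3,3]=st["position"]; T=T@np.array(p["mount"])
    else:
        T=np.eye(4); T[:3,:3]=p["attitude"]; T[:3,3]=p["xyz"]
    return f,p["cx"],p["cy"],T
def ray(c,uv):
    f,cx,cy,T=c; uv=np.atleast_2d(uv).astype(float)
    d=np.c_[(uv[:,0]-cx)/f,(uv[:,1]-cy)/f,np.ones(len(uv))]@T[:3,:3].T
    return T[:3,3],d
def plane(c,uv,z):
    o,d=ray(c,uv); return o+d*((z-o[2])/d[:,2])[:,None]
def cross(c1,u1,c2,u2):
    o1,d1=ray(c1,u1);o2,d2=ray(c2,u2);d1=d1[0];d2=d2[0]
    s=np.linalg.lstsq(np.c_[d1,-d2],o2-o1,rcond=None)[0]
    a=o1+s[0]*d1;b=o2+s[1]*d2; return (a+b)/2,np.linalg.norm(a-b)
def cloud(c,depth):
    v,u=np.mgrid[:400,:640]; o,d=ray(c,np.c_[u.ravel(),v.ravel()])
    return (o+d*depth.reshape(-1,1)).reshape(400,640,3)
E
python3 - <<'E'
from h import *
for n in("scene","side"):
    im,d=viewer.read_camera(n); cv2.imwrite(f"pics/{n}0.png",im); np.savez(f"{n}0.npz",im=im,d=d)
    print(n,viewer.camera_params(n))
print(viewer.camera_params("wrist")); s=arm.get_state(); print(s["t"],s["ee_rot"],arm.hold_point_z)
E
```

```text
scene {'vfov': 44.87934110162895, 'cx': 319.92914004024846, 'cy': 199.82852360257814, 'xyz': array([ 1.02043325, -0.57519477,  1.16711201]), 'attitude': array([[ 0.71697535,  0.58879967, -0.37317729],
       [ 0.69709755, -0.60469516,  0.38522562],
       [ 0.00116221, -0.53633825, -0.84400233]])}
side {'vfov': 52.546842710422915, 'cx': 319.3021071562404, 'cy': 194.4390672359031, 'xyz': array([0.02030073, 0.58837142, 0.89215409]), 'attitude': array([[-0.80445203, -0.4008241 ,  0.43840276],
       [-0.59393388,  0.55513409, -0.58229605],
       [-0.00997403, -0.72881149, -0.68464176]])}
{'vfov': 61.28640773618187, 'cx': 321.28511905637816, 'cy': 199.35803990278376, 'mount': array([[-3.57590076e-04, -9.54065497e-01, -2.99597896e-01,
         7.62339637e-02],
       [ 9.99999246e-01,  1.07312217e-05, -1.22773924e-03,
        -7.47892925e-04],
       [ 1.17455870e-03, -2.99598110e-01,  9.54064774e-01,
        -1.41760133e-01],
       [ 0.00000000e+00,  0.00000000e+00,  0.00000000e+00,
         1.00000000e+00]])}
0.1 [[ 9.22307717e-01  3.86455858e-01 -5.88135335e-04]
 [ 3.86456283e-01 -9.22306085e-01  1.73955075e-03]
 [ 1.29818778e-04 -1.83168967e-03 -9.99998314e-01]] 0.0187
```

View pics/scene0.png

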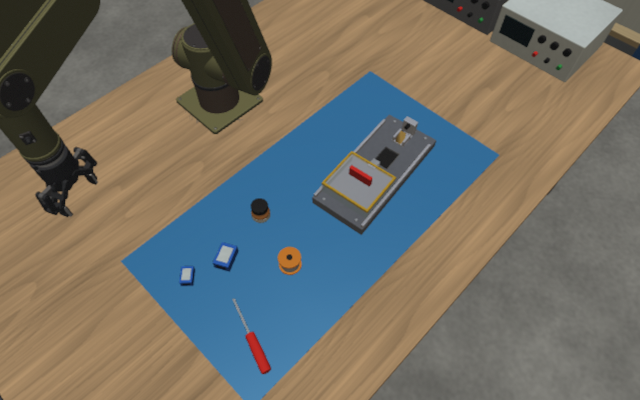

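View pics/side0.png

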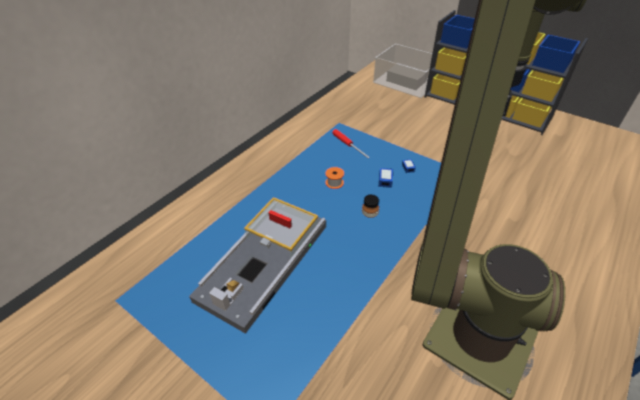

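Scene view: blue units are at (226,256), the larger one, and (187,275), the smaller look-alike. The jar is at (260,209), reel (290,260) and driver (250,335). The red guard handle is at (361,175), the dark pocket (386,157) and the catch (404,135). Side view: units at (386,177) larger and (408,166) smaller, handle (280,218), pocket (252,270). I choose the larger, at (226,256).

```bash
cat > m.py <<'E'
from h import *
C={n:cam(n) for n in("scene","side")}; I={n:np.load(n+"0.npz") for n in C}
def blob(n,mask,near,r=30):
    m=np.zeros((400,640),np.uint8); cv2.circle(m,near,r,255,-1); m&=mask.astype(np.uint8)*255
    k,lab,st,ce=cv2.connectedComponentsWithStats(m); i=1+np.argmax(st[1:,4]); return ce[i],st[i,4],lab==i
def hsv(n): return cv2.cvtColor(I[n]["im"],cv2.COLOR_BGR2HSV)
W=lambda h:(h[...,1]<70)&(h[...,2]>150)
R=lambda h:((h[...,0]<6)|(h[...,0]>172))&(h[...,1]>150)&(h[...,2]>100)
K=lambda h:(h[...,2]<50)
B=lambda h:(h[...,0]>108)&(h[...,0]<130)&(h[...,1]>120)
items={"big":(W,(226,256),(386,177),16),"small":(W,(187,275),(408,166),10),"handle":(R,(361,175),(280,218),20),"pocket":(K,(386,157),(252,270),16)}
for k,(f,a,b,r) in items.items():
    ca,na,ma=blob("scene",f(hsv("scene")),a,r); cb,nb,mb=blob("side",f(hsv("side")),b,r)
    p,g=cross(C["scene"],ca,C["side"],cb); print(k,ca.round(1),na,cb.round(1),nb,"xyz",p.round(4),"gap",round(g,4))
    z=p[2]
    for n,m in(("scene",ma),("side",mb)):
        v,u=np.nonzero(m); P=plane(C[n],np.c_[u,v],z)[:,:2].astype(np.float32); (c,s,an)=cv2.minAreaRect(P*1000); print("  ",n,np.round(c),np.round(s),round(an,1), "depth cloud z",np.median(cloud(C[n],I[n]["d"])[m],0).round(4))
E
python3 m.py
python3 - <<'E'
from h import *
a=np.load("scene0.npz")["im"]; b=np.load("side0.npz")["im"]
x=cv2.resize(a[230:300,160:290],None,fx=3,fy=3,interpolation=2); y=cv2.resize(a[100:240,300:450],None,fx=4,fy=4,interpolation=2)
o=np.zeros((560,790,3),np.uint8); x=cv2.resize(a[230:295,165:255],(190,137)); o[:137,600:790]=x; o[:560,:600]=y; cv2.imwrite("pics/crop1.png",o)
E
```

```text
big [224.3 253.8] 178 [386.1 173.9] 77 xyz [ 0.4542 -0.3496  0.0308] gap 0.0038
   scene [ 456. -348.] [30. 44.] 27.4 depth cloud z [ 0.4569 -0.3493  0.0325]
   side [ 453. -351.] [26. 42.] 30.0 depth cloud z [ 0.4539 -0.3528  0.0298]
small [185.8 273.7] 103 [408.5 163.2] 34 xyz [ 0.4239 -0.4523  0.0229] gap 0.0025
   scene [ 425. -451.] [22. 31.] 45.4 depth cloud z [ 0.4259 -0.4519  0.0241]
   side [ 422. -453.] [20. 28.] 44.8 depth cloud z [ 0.4249 -0.4558  0.0212]
handle [360.7 173.1] 97 [279.7 218.4] 184 xyz [0.5637 0.0513 0.0951] gap 0.0059
   scene [566.  53.] [70. 12.] 7.0 depth cloud z [0.5698 0.0478 0.1054]
   side [562.  50.] [76. 28.] 7.9 depth cloud z [0.5627 0.0494 0.0959]
pocket [386.3 157.2] 236 [251.8 269.3] 308 xyz [0.5505 0.1871 0.0266] gap 0.0063
   scene [551. 188.] [45. 62.] 5.3 depth cloud z [0.5518 0.192  0.0229]
   side [548. 184.] [42. 61.] 6.8 depth cloud z [0.5519 0.1817 0.0194]
```

View pics/crop1.png

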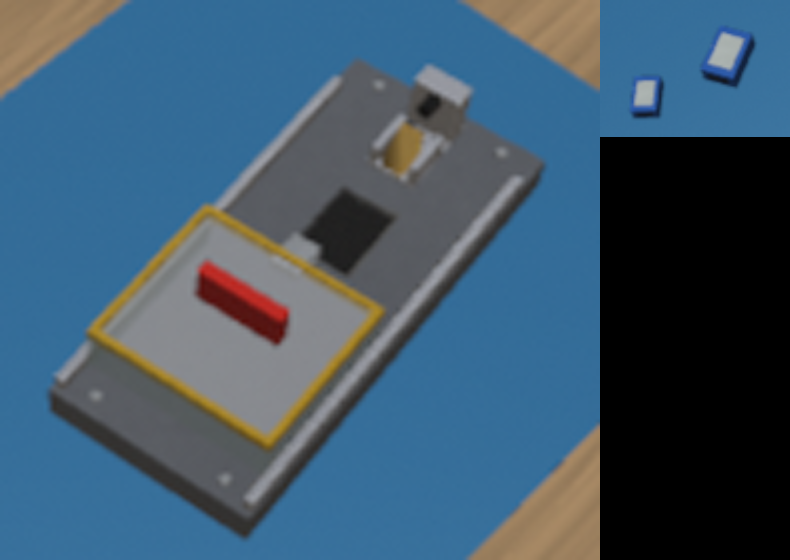

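The crop confirms that the larger labelled unit is the right-hand one, scene (226,256), and that the pocket is clear ahead of the guard's tongue. The measured heights agree with the text: unit top 31 mm, handle about 90 mm. Next I go above the unit.

Call:
step_arm(
  motion=[
    {"slide": [1.2, -0.3, 0.4], "rot": [0, 0, -4]},
    {"slide": [3.5, -1.0, 1.2], "rot": [0, 0, -11]},
    {"slide": [6.5, -1.8, 2.3], "rot": [0, 0, -18]},
    {"slide": [9.5, -2.6, 3.4], "rot": [0, 0, -25]},
    {"slide": [12.5, -3.4, 4.5], "rot": [0, 0, -32]},
    {"slide": [15.5, -4.2, 5.6], "rot": [0, 0, -39]},
    {"slide": [18.5, -5.0, 6.7], "rot": [0, 0, -46]},
    {"slide": [21.5, -5.8, 7.8], "rot": [0, 0, -53]},
    {"slide": [24.3, -6.6, 8.8], "rot": [0, 0, -60]},
    {"slide": [26.5, -7.2, 9.6], "rot": [0, 0, -67]},
    {"slide": [27.8, -7.5, 10.0], "rot": [0, 0, -74]},
    {"slide": [28.3, -7.6, 10.1], "rot": [0, 0, -81]},
  ],
  gripper=1,
)

```text
t: 1.1
position: [0.4549, -0.3484, 0.1287]
ee_rot: [[-0.246, 0.969, -0.002], [0.969, 0.246, 0.002], [0.003, -0.001, -1.0]]
wrist_force: [-0.5, 0.5, -1.4]
gripper_width: 0.998
grip_force: 0.0
```

Call:
step_arm(
  motion=[
    {"slide": [0, 0, 0], "rot": [0, 0, -7]},
    {"slide": [0, 0, 0], "rot": [0, 0, -14]},
    {"slide": [0, 0, 0], "rot": [0, 0, -14.3]},
    {"slide": [0, 0, 0], "rot": [0, 0, -14.3]},
    {"slide": [0, 0, 0], "rot": [0, 0, -14.3]},
  ],
)

```text
t: 1.52
position: [0.4536, -0.3508, 0.1301]
ee_rot: [[-0.467, 0.884, -0.0], [0.884, 0.467, 0.0], [0.0, -0.0, -1.0]]
wrist_force: [0.9, -0.8, 0.1]
gripper_width: 1.001
grip_force: 0.0
```

```bash
cat > look.py <<'E'
from h import *
def shot(name):
    st=arm.get_state(); im,d=viewer.read_camera("wrist"); cv2.imwrite(f"pics/{name}.png",im); np.savez(name+".npz",im=im,d=d)
    return st,cam("wrist",st),im,d
E
python3 - <<'E'
from look import *
st,c,im,d=shot("w1"); print(st["t"],st["position"].round(4),np.degrees(np.arctan2(st["ee_rot"][1,1],st["ee_rot"][0,1])),st["q"],st["wrist_force"])
h=cv2.cvtColor(im,cv2.COLOR_BGR2HSV); m=((h[...,1]<70)&(h[...,2]>150)).astype(np.uint8)
k,lab,s,ce=cv2.connectedComponentsWithStats(m)
P=cloud(c,d)
for i in range(1,k):
    if s[i,4]>800:
        v,u=np.nonzero(lab==i); z=np.median(P[lab==i][:,2]); Q=plane(c,np.c_[u,v],0.030)[:,:2].astype(np.float32)*1000
        print(ce[i].round(),s[i],"z",z.round(4),cv2.minAreaRect(Q))
E
```

```text
1.5167 [ 0.4536 -0.3508  0.1301] 27.856467903838823 [-4.19358809e+01  2.28219119e+01  9.42373725e+01  1.47781971e-03
  6.29662047e+01 -6.97930192e+01] [ 0.91150069 -0.7737309   0.06872176]
[324. 201.] [ 304  174   41   55 2160] z 0.0297 ((455.12451171875, -350.10235595703125), (29.6185245513916, 42.632049560546875), 27.83154296875)
```

View pics/w1.png

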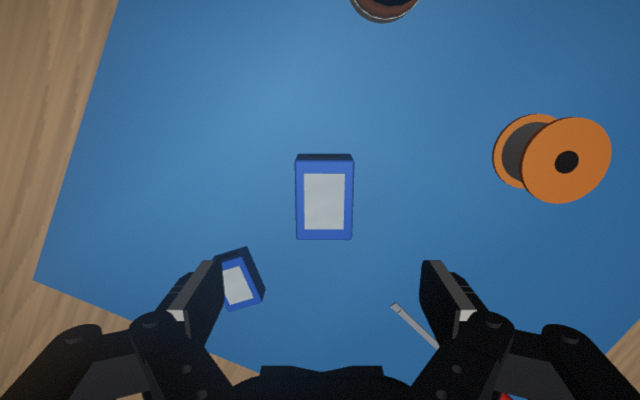

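The wrist picture shows the larger unit centred at (325,200) and square to the tool. The small one at (240,280), the driver tip (395,305) and the reel (565,160) are clear of the fingers. I go down and grip with the TCP at z = 12 mm, so the tips stay above the plate when placing.

Call:
step_arm(
  motion=[
    {"slide": [0, 0.15, 1]},
    {"slide": [0, 0.15, 3]},
    {"slide": [0, 0.15, 5]},
    {"slide": [0, 0.15, 7]},
    {"slide": [0, 0.15, 8.5]},
    {"slide": [0, 0.15, 9.8]},
    {"slide": [0, 0.15, 10.8]},
    {"slide": [0, 0.15, 11.4]},
    {"slide": [0, 0.15, 11.7]},
    {"slide": [0, 0.15, 11.8]},
    {"slide": [0, 0.15, 11.8]},
    {"slide": [0, 0.15, 11.8]},
  ],
)

```text
invalid input
```

Call:
step_arm(
  motion=[
    {"slide": [0, 0, 0]},
    {"slide": [0, 0, 0]},
    {"slide": [0, 0, 0]},
    {"slide": [0, 0, 0]},
    {"slide": [0, 0, 0]},
    {"slide": [0, 0, 0]},
    {"slide": [0, 0, 0]},
    {"slide": [0, 0, 0]},
    {"slide": [0, 0, 0]},
    {"slide": [0, 0, 0]},
  ],
  gripper=-1,
)

```text
invalid input
```

Call:
step_arm(
  motion=[
    {"slide": [0, 0.15, 1], "rot": [0, 0, 0]},
    {"slide": [0, 0.15, 3], "rot": [0, 0, 0]},
    {"slide": [0, 0.15, 5], "rot": [0, 0, 0]},
    {"slide": [0, 0.15, 7], "rot": [0, 0, 0]},
    {"slide": [0, 0.15, 8.5], "rot": [0, 0, 0]},
    {"slide": [0, 0.15, 9.8], "rot": [0, 0, 0]},
    {"slide": [0, 0.15, 10.8], "rot": [0, 0, 0]},
    {"slide": [0, 0.15, 11.4], "rot": [0, 0, 0]},
    {"slide": [0, 0.15, 11.7], "rot": [0, 0, 0]},
    {"slide": [0, 0.15, 11.8], "rot": [0, 0, 0]},
    {"slide": [0, 0.15, 11.8], "rot": [0, 0, 0]},
    {"slide": [0, 0.15, 11.8], "rot": [0, 0, 0]},
  ],
  gripper=1,
)

```text
t: 2.57
position: [0.4556, -0.3506, 0.013]
ee_rot: [[-0.47, 0.883, 0.001], [0.883, 0.47, -0.001], [-0.001, 0.001, -1.0]]
wrist_force: [0.1, 0.1, -0.1]
gripper_width: 1.001
grip_force: 0.0
```

Call:
step_arm(
  motion=[
    {"slide": [0, 0, 0], "rot": [0, 0, 0]},
    {"slide": [0, 0, 0], "rot": [0, 0, 0]},
    {"slide": [0, 0, 0], "rot": [0, 0, 0]},
    {"slide": [0, 0, 0], "rot": [0, 0, 0]},
    {"slide": [0, 0, 0], "rot": [0, 0, 0]},
    {"slide": [0, 0, 0], "rot": [0, 0, 0]},
    {"slide": [0, 0, 0], "rot": [0, 0, 0]},
    {"slide": [0, 0, 0], "rot": [0, 0, 0]},
    {"slide": [0, 0, 0], "rot": [0, 0, 0]},
    {"slide": [0, 0, 0], "rot": [0, 0, 0]},
  ],
  gripper=-1,
)

```text
t: 3.4
position: [0.4556, -0.3505, 0.013]
ee_rot: [[-0.47, 0.883, 0.001], [0.883, 0.47, -0.001], [-0.001, 0.001, -1.0]]
wrist_force: [0.3, 0.8, 5.0]
gripper_width: 0.5
grip_force: 62.9
```

Gripped: opening 42 mm, pad force 63 N. I lift, then carry the unit to a look-out place short of the pocket.

Call:
step_arm(
  motion=[
    {"slide": [0, 0, -0.7], "rot": [0, 0, 0]},
    {"slide": [0, 0, -2.5], "rot": [0, 0, 0]},
    {"slide": [0, 0, -5], "rot": [0, 0, 0]},
    {"slide": [0, 0, -8], "rot": [0, 0, 0]},
    {"slide": [1.2, 1.0, -11], "rot": [0, 0, 0]},
    {"slide": [3, 2.5, -14], "rot": [0, 0, 0]},
    {"slide": [5, 4.2, -16.5], "rot": [0, 0, 0]},
    {"slide": [7.3, 6.1, -18.3], "rot": [0, 0, 0]},
    {"slide": [9.7, 8.2, -19.3], "rot": [0, 0, 0]},
    {"slide": [12.1, 10.2, -19.7], "rot": [0, 0, 0]},
    {"slide": [14.5, 12.2, -19.7], "rot": [0, 0, 0]},
    {"slide": [17, 14.3, -19.7], "rot": [0, 0, 0]},
  ],
  gripper=-1,
)

```text
t: 4.4
position: [0.5012, -0.1315, 0.2099]
ee_rot: [[-0.47, 0.883, 0.0], [0.883, 0.47, -0.0], [-0.0, 0.0, -1.0]]
wrist_force: [0.4, 0.2, -1.9]
gripper_width: 0.497
grip_force: 62.1
```

Call:
step_arm(
  motion=[
    {"slide": [2.4, 2.0, 0], "rot": [0, 0, 2]},
    {"slide": [4.8, 4.1, 0], "rot": [0, 0, 5]},
    {"slide": [7.3, 6.2, 0], "rot": [0, 0, 8]},
    {"slide": [9.7, 8.2, 0], "rot": [0, 0, 11]},
    {"slide": [12.1, 10.2, 0], "rot": [0, 0, 14]},
    {"slide": [14.5, 12.2, 0], "rot": [0, 0, 17]},
    {"slide": [16.9, 14.2, 0], "rot": [0, 0, 19.5]},
    {"slide": [18.8, 15.8, 0], "rot": [0, 0, 21]},
    {"slide": [20.0, 16.8, 0], "rot": [0, 0, 21.5]},
    {"slide": [20.4, 17.2, 0], "rot": [0, 0, 21.5]},
    {"slide": [20.4, 17.2, 0], "rot": [0, 0, 21.5]},
    {"slide": [20.4, 17.2, 0], "rot": [0, 0, 21.5]},
  ],
)

```text
t: 5.4
position: [0.5568, 0.1274, 0.209]
ee_rot: [[-0.115, 0.993, -0.001], [0.993, 0.115, -0.001], [-0.001, -0.001, -1.0]]
wrist_force: [-0.9, 0.8, -2.3]
gripper_width: 0.5
grip_force: 62.0
```

Run:
```python
from look import *
st,c,im,d=shot("w2"); print(st["t"],st["position"].round(4),np.degrees(np.arctan2(st["ee_rot"][1,1],st["ee_rot"][0,1])),st["q"].round(1),st["wrist_force"].round(1))
np.savez("w2st.npz",p=st["position"],R=st["ee_rot"])
```

```text
5.4 [0.5568 0.1274 0.209 ] 6.580551786746797 [ 8.7 18.3 88.6 -0.  73.2  2.1] [-0.9  0.8 -2.3]
```

View pics/w2.png

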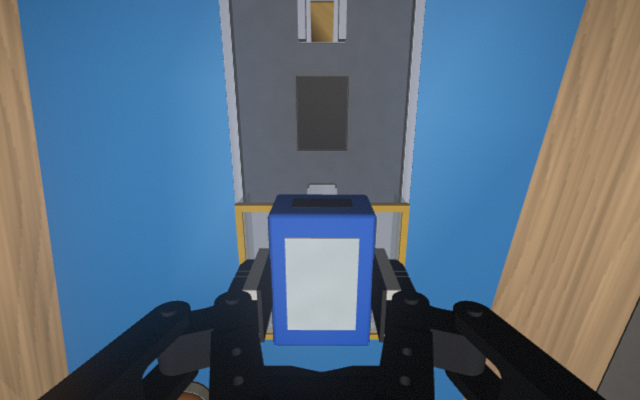

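The wrist picture shows the pocket as a dark rectangle at (322,113), the pawl at (322,20), the guard's yellow front edge at row 207, and the unit level in the fingers with its label at (322,285).

Run:
```python
from h import *
S=np.load("w2st.npz"); st=dict(position=S["p"],ee_rot=S["R"]); c=cam("wrist",st); D=np.load("w2.npz"); im,d=D["im"],D["d"]
h=cv2.cvtColor(im,cv2.COLOR_BGR2HSV); g=h[...,2]
print("row113",g[113,285:360:2].tolist()); print("col322",g[64:164:3,322].tolist())
def rect(m,near,z):
    k,lab,s,ce=cv2.connectedComponentsWithStats(m.astype(np.uint8)); i=lab[near[1],near[0]]
    v,u=np.nonzero(lab==i); Q=plane(c,np.c_[u,v],z)[:,:2]; r=cv2.minAreaRect((Q*1000).astype(np.float32))
    rel=(np.r_[r[0],0]/1000-st["position"])@S["R"]; print(near,ce[i].round(1),s[i],"rect",np.round(r[0],1),np.round(r[1],1),round(r[2],2),"tool rel mm",(rel*1000)[:2].round(1)); return ce[i],lab==i
P=cloud(c,d)
dark=(g<(int(g[113,322])+int(g[113,285]))//2)
ce,m=rect(dark,(322,113),0.030); print("depth z pocket",np.median(P[m][:,2]),"plate",np.median(P[60:150,250:285,2]))
_,m2=rect((h[...,1]<70)&(g>150),(322,285),0.226); print("label z",np.median(P[m2][:,2]))
# height from two views: wrist + scene
for n,px in(("scene",(386.3,157.2)),("side",(251.8,269.3))): print(n,[x.round(4) for x in cross(c,ce,cam(n),px)])
# rails direction: white-ish line edges left & right
for z in (0.03,): print("handle->pocket dir from overview ~95.9")
e=cv2.Canny(im,60,150); L=cv2.HoughLinesP(e[:195],1,np.pi/360,50,minLineLength=110,maxLineGap=8)
for l in L[:,0]:
    a,b=plane(c,[l[:2],l[2:]],0.03)[:,:2]; t=np.degrees(np.arctan2(*(b-a)[::-1]))%180
    if abs(t-96)<8: print(l,a.round(4),t.round(2))
```

```text
row113 [104, 105, 104, 105, 104, 96, 77, 64, 64, 65, 66, 65, 65, 64, 65, 64, 66, 63, 67, 65, 66, 63, 67, 65, 67, 65, 65, 67, 67, 64, 66, 82, 101, 104, 105, 104, 104, 106]
col322 [106, 105, 104, 102, 77, 68, 67, 69, 68, 69, 67, 64, 67, 65, 66, 67, 67, 65, 67, 65, 64, 64, 65, 63, 63, 64, 60, 62, 61, 103, 103, 104, 106, 104]
(322, 113) [321.7 112.6] [ 296   76   53   75 3857] rect [549.6 186. ] [47.6 66.2] 6.56 tool rel mm [59.3 -0.2]
depth z pocket 0.019793325240788195 plate 0.02916781895900447
(322, 285) [321.4 282.9] [ 285  238   74   92 6493] rect [556.2 127.6] [29.9 43.5] 6.6 tool rel mm [ 0.4 -0.3]
label z 0.22558890744113017
scene [array([0.5511, 0.1883, 0.0268]), np.float64(0.0038)]
side [array([0.5487, 0.1862, 0.0263]), np.float64(0.0025)]
handle->pocket dir from overview ~95.9
[218   0 233 188] [0.4523 0.2686] 96.48
[ 17   0  43 193] [0.2844 0.2494] 89.85
[409 194 422  40] [0.6442 0.1197] 96.38
[401 194 415   0] [0.6364 0.1188] 96.65
[526 194 582  12] [0.7592 0.1329] 90.1
[228   0 241 176] [0.4607 0.2696] 96.6
[404 120 412   0] [0.6259 0.1895] 96.85
```

The fixture's yaw of 6.6° matches the tool. The pocket is at tool x +59 mm relative to the TCP and the unit at +0.4 mm, so I move +58.9 mm in x and 0.1 mm in y. Seated TCP z should be about 33 mm.

Call:
step_arm(
  motion=[
    {"slide": [0.6, 0, 0.3], "rot": [0, 0, 0]},
    {"slide": [2, 0.01, 1.2], "rot": [0, 0, 0]},
    {"slide": [3.6, 0.01, 3], "rot": [0, 0, 0]},
    {"slide": [5, 0.01, 5.2], "rot": [0, 0, 0]},
    {"slide": [5.7, 0.01, 7.6], "rot": [0, 0, 0]},
    {"slide": [5.89, 0.01, 10], "rot": [0, 0, 0]},
    {"slide": [5.89, 0.01, 12.2], "rot": [0, 0, 0]},
    {"slide": [5.89, 0.01, 13.8], "rot": [0, 0, 0]},
    {"slide": [5.89, 0.01, 14.8], "rot": [0, 0, 0]},
    {"slide": [5.89, 0.01, 15.3], "rot": [0, 0, 0]},
    {"slide": [5.89, 0.01, 15.5], "rot": [0, 0, 0]},
    {"slide": [5.89, 0.01, 15.5], "rot": [0, 0, 0]},
  ],
)

```text
t: 6.45
position: [0.5511, 0.1866, 0.0543]
ee_rot: [[-0.113, 0.994, 0.0], [0.994, 0.113, 0.0], [0.0, 0.0, -1.0]]
wrist_force: [-0.4, 0.7, -1.6]
gripper_width: 0.5
grip_force: 62.1
```

Call:
step_arm(
  motion=[
    {"slide": [0, 0, 0.2], "rot": [0, 0, 0]},
    {"slide": [0, 0, 0.5], "rot": [0, 0, 0]},
    {"slide": [0, 0, 0.8], "rot": [0, 0, 0]},
    {"slide": [0, 0, 1.1], "rot": [0, 0, 0]},
    {"slide": [0, 0, 1.3], "rot": [0, 0, 0]},
    {"slide": [0, 0, 1.4], "rot": [0, 0, 0]},
    {"slide": [0, 0, 1.4], "rot": [0, 0, 0]},
  ],
)

```text
t: 7.03
position: [0.5505, 0.1864, 0.04]
ee_rot: [[-0.114, 0.994, -0.001], [0.994, 0.114, -0.0], [-0.0, -0.001, -1.0]]
wrist_force: [0.6, -0.2, -1.6]
gripper_width: 0.5
grip_force: 62.1
```

Call:
step_arm(
  motion=[
    {"slide": [0, 0, 0.15], "rot": [0, 0, 0]},
    {"slide": [0, 0, 0.3], "rot": [0, 0, 0]},
    {"slide": [0, 0, 0.45], "rot": [0, 0, 0]},
    {"slide": [0, 0, 0.55], "rot": [0, 0, 0]},
    {"slide": [0, 0, 0.6], "rot": [0, 0, 0]},
    {"slide": [0, 0, 0.6], "rot": [0, 0, 0]},
  ],
)

```text
t: 7.53
position: [0.5507, 0.1865, 0.0341]
ee_rot: [[-0.114, 0.993, -0.0], [0.993, 0.114, -0.0], [-0.0, -0.0, -1.0]]
wrist_force: [0.7, -1.0, -1.2]
gripper_width: 0.498
grip_force: 62.1
```

Call:
step_arm(
  motion=[
    {"slide": [0, 0, 0.05], "rot": [0, 0, 0]},
    {"slide": [0, 0, 0.05], "rot": [0, 0, 0]},
    {"slide": [0, 0, 0.05], "rot": [0, 0, 0]},
    {"slide": [0, 0, 0.05], "rot": [0, 0, 0]},
    {"slide": [0, 0, 0.05], "rot": [0, 0, 0]},
    {"slide": [0, 0, 0.05], "rot": [0, 0, 0]},
    {"slide": [0, 0, 0.05], "rot": [0, 0, 0]},
    {"slide": [0, 0, 0.05], "rot": [0, 0, 0]},
  ],
  gripper=1,
)

```text
t: 8.2
position: [0.5508, 0.1865, 0.0339]
ee_rot: [[-0.114, 0.994, 0.0], [0.994, 0.114, 0.0], [0.0, 0.0, -1.0]]
wrist_force: [0.0, 0.8, -0.2]
gripper_width: 0.999
grip_force: 0.0
```

Call:
step_arm(
  motion=[
    {"slide": [0, 0, -0.5], "rot": [0, 0, 0]},
    {"slide": [0, 0, -2], "rot": [0, 0, 0]},
    {"slide": [0, 0, -4], "rot": [0, 0, 0]},
    {"slide": [0, 0, -6.5], "rot": [0, 0, 0]},
    {"slide": [0, 0, -9], "rot": [0, 0, 0]},
    {"slide": [0, 0, -11.5], "rot": [0, 0, 0]},
    {"slide": [0, 0, -14], "rot": [0, 0, 0]},
    {"slide": [-1.5, 0, -16], "rot": [0, 0, 0]},
    {"slide": [-3.5, 0, -17.2], "rot": [0, 0, 0]},
    {"slide": [-6, 0, -17.5], "rot": [0, 0, 0]},
    {"slide": [-8.5, 0, -17.5], "rot": [0, 0, 0]},
    {"slide": [-10.5, 0, -17.5], "rot": [0, 0, 0]},
  ],
)

```text
t: 9.2
position: [0.563, 0.0808, 0.21]
ee_rot: [[-0.114, 0.993, 0.002], [0.993, 0.114, -0.0], [-0.001, 0.002, -1.0]]
wrist_force: [0.6, 0.1, -0.9]
gripper_width: 1.0
grip_force: 0.0
```

Call:
step_arm(
  motion=[
    {"slide": [-2.2, 0, 0], "rot": [0, 0, 0]},
    {"slide": [-4.2, 0, 0], "rot": [0, 0, 0]},
    {"slide": [-6, 0, 0], "rot": [0, 0, 0]},
    {"slide": [-7, 0, 0], "rot": [0, 0, 0]},
    {"slide": [-7, 0, 0], "rot": [0, 0, 0]},
    {"slide": [-7, 0, 0], "rot": [0, 0, 0]},
  ],
  gripper=-1,
)

```text
t: 9.7
position: [0.5706, 0.0127, 0.2089]
ee_rot: [[-0.113, 0.994, -0.0], [0.994, 0.113, 0.001], [0.001, 0.0, -1.0]]
wrist_force: [0.1, 0.1, -0.2]
gripper_width: 0.142
grip_force: 0.0
```

Run:
```python
from look import *
st,c,im,d=shot("w3"); R=st["ee_rot"]; print(st["t"],st["position"].round(4),np.degrees(np.arctan2(R[1,1],R[0,1])),st["wrist_force"].round(1),st["gripper_width"])
h=cv2.cvtColor(im,cv2.COLOR_BGR2HSV); P=cloud(c,d)
red=((h[...,0]<6)|(h[...,0]>172))&(h[...,1]>150)&(h[...,2]>80); lab=(h[...,1]<70)&(h[...,2]>170)
for nm,m in(("red",red),("white",lab)):
    k,l,s,ce=cv2.connectedComponentsWithStats(m.astype(np.uint8))
    for i in range(1,k):
        if s[i,4]>400:
            q=P[l==i]; z=np.percentile(q[:,2],[5,50,97]); t=q[q[:,2]>z[2]-.004] if nm=="red" else q
            r=cv2.minAreaRect((t[:,:2]*1000).astype(np.float32)); rel=((np.r_[r[0],0]/1000-st["position"])@R)*1000
            print(nm,ce[i].round(),s[i,4],"z",z.round(4),np.round(r[0],1),np.round(r[1],1),round(r[2],1),"tool rel",rel[:2].round(1))
```

```text
9.7 [0.5706 0.0127 0.2089] 6.461865834450458 [ 0.1  0.1 -0.2] 0.14237962707380286
red [321. 152.] 1337 z [0.1018 0.1031 0.1044] [566.5  50. ] [56.9 55.1] 53.4 tool rel [37.4  0.1]
```

View pics/w3.png

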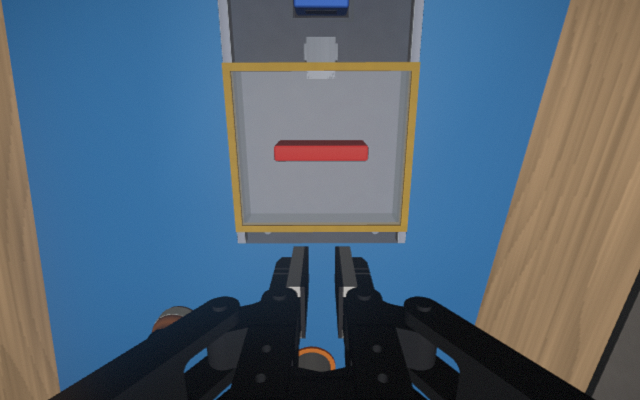

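The unit's edge shows in the pocket at (321,5). The guard's yellow frame spans (225..415, 65..230), the handle is at (321,152), and the fingers are behind it with room to go down. I check the seating from the fixed cameras.

```bash
cat > seat.py <<'E'
from h import *
import sys
O=[]
for n,px in(("scene",(386,157)),("side",(252,270))):
    im,d=viewer.read_camera(n); h=cv2.cvtColor(im,cv2.COLOR_BGR2HSV); c=cam(n); P=cloud(c,d)
    m=(((h[...,0]>100)&(h[...,0]<130)&(h[...,1]>60))|((h[...,1]<70)&(h[...,2]>150)))
    w=np.zeros_like(m); w[px[1]-25:px[1]+20,px[0]-25:px[0]+25]=1; q=np.linalg.norm(P[...,:2]-[0.550,0.1865],axis=2)<.033
    t=P[m&w&q&(P[...,2]>.04)&(P[...,2]<.062)]
    if len(t)>20:
        A=np.c_[t[:,:2]-t[:,:2].mean(0),np.ones(len(t))]; k=np.linalg.lstsq(A,t[:,2],rcond=None)[0]
        print(n,len(t),"centre",t.mean(0).round(4),"tilt deg",np.degrees(k[:2]).round(1))
    x0,y0=(290,95) if n=="scene" else (180,190)
    O.append(cv2.resize(im[y0:y0+130,x0:x0+160],None,fx=2.5,fy=2.5,interpolation=cv2.INTER_CUBIC))
cv2.imwrite(f"pics/{sys.argv[1]}.png",np.hstack(O))
E
python3 seat.py seat1
```

```text
scene 270 centre [0.5531 0.1842 0.052 ] tilt deg [-3.   1.4]
side 352 centre [0.5474 0.1873 0.0484] tilt deg [ 2.  -1.1]
```

View pics/seat1.png

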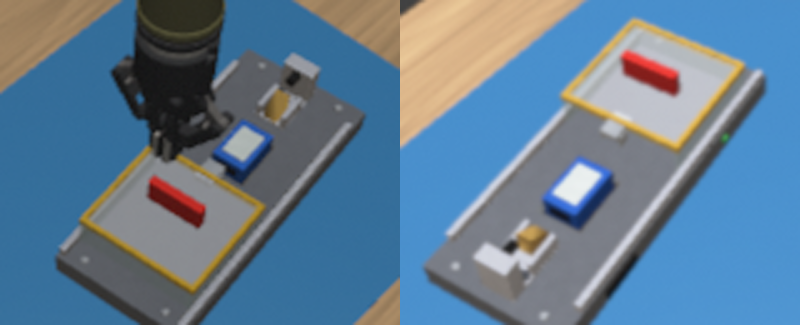

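The two views agree that the unit is seated flat, centred on the pocket with its top at about 50 mm. Next I bring the shut fingers down behind the handle.

Call:
step_arm(
  motion=[
    {"slide": [0, 0, 1], "rot": [0, 0, 0]},
    {"slide": [0, 0, 3], "rot": [0, 0, 0]},
    {"slide": [0, 0, 5.3], "rot": [0, 0, 0]},
    {"slide": [0, 0, 7.6], "rot": [0, 0, 0]},
    {"slide": [0, 0, 9.6], "rot": [0, 0, 0]},
    {"slide": [0, 0, 11.2], "rot": [0, 0, 0]},
    {"slide": [0, 0, 12.2], "rot": [0, 0, 0]},
    {"slide": [0, 0, 12.6], "rot": [0, 0, 0]},
    {"slide": [0, 0, 12.7], "rot": [0, 0, 0]},
    {"slide": [0, 0, 12.7], "rot": [0, 0, 0]},
  ],
  gripper=-1,
)

```text
t: 10.68
position: [0.5711, 0.0129, 0.0819]
ee_rot: [[-0.114, 0.993, 0.0], [0.993, 0.114, 0.0], [-0.0, 0.0, -1.0]]
wrist_force: [0.3, -0.2, 0.5]
gripper_width: 0.002
grip_force: 0.0
```

Call:
step_arm(
  motion=[
    {"slide": [0.15, 0, 0], "rot": [0, 0, 0]},
    {"slide": [0.4, 0, 0], "rot": [0, 0, 0]},
    {"slide": [0.65, 0, 0], "rot": [0, 0, 0]},
    {"slide": [0.9, 0, 0], "rot": [0, 0, 0]},
    {"slide": [1.1, 0, 0], "rot": [0, 0, 0]},
    {"slide": [1.3, 0, 0], "rot": [0, 0, 0]},
    {"slide": [1.45, 0, 0], "rot": [0, 0, 0]},
    {"slide": [1.6, 0, 0], "rot": [0, 0, 0]},
    {"slide": [1.7, 0, 0], "rot": [0, 0, 0]},
    {"slide": [1.8, 0, 0], "rot": [0, 0, 0]},
    {"slide": [1.9, 0, 0], "rot": [0, 0, 0]},
    {"slide": [2.0, 0, 0], "rot": [0, 0, 0]},
  ],
)

```text
t: 11.68
position: [0.5685, 0.0321, 0.0818]
ee_rot: [[-0.114, 0.993, -0.0], [0.993, 0.114, -0.001], [-0.001, -0.0, -1.0]]
wrist_force: [-0.2, -2.1, -0.7]
gripper_width: 0.001
grip_force: 1.0
```

Contact is made (−2 N). Now a steady push at 30 mm/s over the free travel.

Call:
step_arm(
  motion=[
    {"slide": [0.12, 0, 0], "rot": [0, 0, 0]},
    {"slide": [0.27, 0, 0], "rot": [0, 0, 0]},
    {"slide": [0.45, 0, 0], "rot": [0, 0, 0]},
    {"slide": [0.65, 0, 0], "rot": [0, 0, 0]},
    {"slide": [0.88, 0, 0], "rot": [0, 0, 0]},
    {"slide": [1.12, 0, 0], "rot": [0, 0, 0]},
    {"slide": [1.37, 0, 0], "rot": [0, 0, 0]},
    {"slide": [1.62, 0, 0], "rot": [0, 0, 0]},
    {"slide": [1.87, 0, 0], "rot": [0, 0, 0]},
    {"slide": [2.12, 0, 0], "rot": [0, 0, 0]},
    {"slide": [2.37, 0, 0], "rot": [0, 0, 0]},
    {"slide": [2.62, 0, 0], "rot": [0, 0, 0]},
  ],
)

```text
t: 12.68
position: [0.5654, 0.0589, 0.0818]
ee_rot: [[-0.114, 0.993, -0.0], [0.993, 0.114, 0.0], [0.0, -0.0, -1.0]]
wrist_force: [-0.3, -1.9, -0.1]
gripper_width: 0.002
grip_force: 1.1
```

Call:
step_arm(
  motion=[
    {"slide": [0.25, 0, 0], "rot": [0, 0, 0]},
    {"slide": [0.5, 0, 0], "rot": [0, 0, 0]},
    {"slide": [0.75, 0, 0], "rot": [0, 0, 0]},
    {"slide": [1.0, 0, 0], "rot": [0, 0, 0]},
    {"slide": [1.25, 0, 0], "rot": [0, 0, 0]},
    {"slide": [1.5, 0, 0], "rot": [0, 0, 0]},
    {"slide": [1.75, 0, 0], "rot": [0, 0, 0]},
    {"slide": [2.0, 0, 0], "rot": [0, 0, 0]},
    {"slide": [2.25, 0, 0], "rot": [0, 0, 0]},
    {"slide": [2.5, 0, 0], "rot": [0, 0, 0]},
    {"slide": [2.75, 0, 0], "rot": [0, 0, 0]},
    {"slide": [3.0, 0, 0], "rot": [0, 0, 0]},
  ],
)

```text
t: 13.68
position: [0.5619, 0.0886, 0.0818]
ee_rot: [[-0.114, 0.994, -0.0], [0.994, 0.114, 0.0], [0.0, -0.0, -1.0]]
wrist_force: [0.3, -1.9, -0.7]
gripper_width: 0.002
grip_force: 1.1
```

Call:
step_arm(
  motion=[
    {"slide": [0.25, 0, 0], "rot": [0, 0, 0]},
    {"slide": [0.5, 0, 0], "rot": [0, 0, 0]},
    {"slide": [0.75, 0, 0], "rot": [0, 0, 0]},
    {"slide": [1.0, 0, 0], "rot": [0, 0, 0]},
    {"slide": [1.25, 0, 0], "rot": [0, 0, 0]},
    {"slide": [1.5, 0, 0], "rot": [0, 0, 0]},
    {"slide": [1.75, 0, 0], "rot": [0, 0, 0]},
    {"slide": [2.0, 0, 0], "rot": [0, 0, 0]},
    {"slide": [2.25, 0, 0], "rot": [0, 0, 0]},
    {"slide": [2.5, 0, 0], "rot": [0, 0, 0]},
    {"slide": [2.75, 0, 0], "rot": [0, 0, 0]},
    {"slide": [3.0, 0, 0], "rot": [0, 0, 0]},
  ],
)

```text
t: 14.68
position: [0.5585, 0.1184, 0.0818]
ee_rot: [[-0.114, 0.994, -0.0], [0.994, 0.114, -0.0], [0.0, -0.0, -1.0]]
wrist_force: [-0.7, -1.4, 0.1]
gripper_width: 0.0
grip_force: 1.1
```

Call:
step_arm(
  motion=[
    {"slide": [0.25, 0, 0], "rot": [0, 0, 0]},
    {"slide": [0.5, 0, 0], "rot": [0, 0, 0]},
    {"slide": [0.75, 0, 0], "rot": [0, 0, 0]},
    {"slide": [1.0, 0, 0], "rot": [0, 0, 0]},
    {"slide": [1.25, 0, 0], "rot": [0, 0, 0]},
    {"slide": [1.5, 0, 0], "rot": [0, 0, 0]},
    {"slide": [1.75, 0, 0], "rot": [0, 0, 0]},
    {"slide": [1.98, 0, 0], "rot": [0, 0, 0]},
    {"slide": [2.18, 0, 0], "rot": [0, 0, 0]},
    {"slide": [2.35, 0, 0], "rot": [0, 0, 0]},
    {"slide": [2.48, 0, 0], "rot": [0, 0, 0]},
    {"slide": [2.58, 0, 0], "rot": [0, 0, 0]},
  ],
)

```text
t: 15.68
position: [0.5556, 0.144, 0.0818]
ee_rot: [[-0.114, 0.993, -0.0], [0.993, 0.114, 0.0], [0.0, -0.0, -1.0]]
wrist_force: [-1.1, -2.6, -0.2]
gripper_width: -0.001
grip_force: 1.0
```

Call:
step_arm(
  motion=[
    {"slide": [0.1, 0, 0], "rot": [0, 0, 0]},
    {"slide": [0.2, 0, 0], "rot": [0, 0, 0]},
    {"slide": [0.3, 0, 0], "rot": [0, 0, 0]},
    {"slide": [0.4, 0, 0], "rot": [0, 0, 0]},
    {"slide": [0.5, 0, 0], "rot": [0, 0, 0]},
    {"slide": [0.6, 0, 0], "rot": [0, 0, 0]},
  ],
)

```text
t: 16.18
position: [0.555, 0.1499, 0.0818]
ee_rot: [[-0.114, 0.994, 0.0], [0.994, 0.114, 0.0], [0.0, 0.0, -1.0]]
wrist_force: [0.3, -1.3, 0.6]
gripper_width: -0.001
grip_force: 1.0
```

Call:
step_arm(
  motion=[
    {"slide": [0.1, 0, 0], "rot": [0, 0, 0]},
    {"slide": [0.2, 0, 0], "rot": [0, 0, 0]},
    {"slide": [0.3, 0, 0], "rot": [0, 0, 0]},
    {"slide": [0.4, 0, 0], "rot": [0, 0, 0]},
  ],
)

```text
t: 16.52
position: [0.5546, 0.1538, 0.0818]
ee_rot: [[-0.114, 0.994, 0.0], [0.994, 0.114, 0.0], [0.0, 0.0, -1.0]]
wrist_force: [-1.3, -1.2, -0.9]
gripper_width: 0.0
grip_force: 1.0
```

Call:
step_arm(
  motion=[
    {"slide": [0.1, 0, 0], "rot": [0, 0, 0]},
    {"slide": [0.2, 0, 0], "rot": [0, 0, 0]},
    {"slide": [0.3, 0, 0], "rot": [0, 0, 0]},
    {"slide": [0.4, 0, 0], "rot": [0, 0, 0]},
  ],
)

```text
t: 16.85
position: [0.5541, 0.1578, 0.0818]
ee_rot: [[-0.114, 0.994, 0.0], [0.994, 0.114, 0.0], [0.0, 0.0, -1.0]]
wrist_force: [-1.6, -2.0, 0.3]
gripper_width: 0.002
grip_force: 1.0
```

Call:
step_arm(
  motion=[
    {"slide": [0.1, 0, 0], "rot": [0, 0, 0]},
    {"slide": [0.2, 0, 0], "rot": [0, 0, 0]},
    {"slide": [0.3, 0, 0], "rot": [0, 0, 0]},
    {"slide": [0.4, 0, 0], "rot": [0, 0, 0]},
  ],
)

```text
t: 17.18
position: [0.5537, 0.1618, 0.0818]
ee_rot: [[-0.114, 0.994, 0.0], [0.994, 0.114, 0.0], [0.0, 0.0, -1.0]]
wrist_force: [-1.6, -2.6, -0.0]
gripper_width: 0.002
grip_force: 1.0
```

Call:
step_arm(
  motion=[
    {"slide": [0.1, 0, 0], "rot": [0, 0, 0]},
    {"slide": [0.2, 0, 0], "rot": [0, 0, 0]},
    {"slide": [0.3, 0, 0], "rot": [0, 0, 0]},
    {"slide": [0.4, 0, 0], "rot": [0, 0, 0]},
  ],
)

```text
t: 17.52
position: [0.5532, 0.1658, 0.0818]
ee_rot: [[-0.114, 0.993, -0.0], [0.993, 0.114, -0.0], [-0.0, -0.0, -1.0]]
wrist_force: [-0.7, -2.9, 0.0]
gripper_width: 0.001
grip_force: 1.0
```

Call:
step_arm(
  motion=[
    {"slide": [0.1, 0, 0], "rot": [0, 0, 0]},
    {"slide": [0.2, 0, 0], "rot": [0, 0, 0]},
    {"slide": [0.3, 0, 0], "rot": [0, 0, 0]},
  ],
)

```text
t: 17.77
position: [0.5529, 0.168, 0.0818]
ee_rot: [[-0.114, 0.993, 0.0], [0.993, 0.114, -0.001], [-0.001, -0.0, -1.0]]
wrist_force: [-0.7, -7.0, -0.9]
gripper_width: -0.001
grip_force: 3.2
```

The pin has met the pawl at TCP y of about 0.166, so the latch should hold near y = 0.182. I continue slowly.

Call:
step_arm(
  motion=[
    {"slide": [0.08, 0, 0], "rot": [0, 0, 0]},
    {"slide": [0.16, 0, 0], "rot": [0, 0, 0]},
    {"slide": [0.24, 0, 0], "rot": [0, 0, 0]},
  ],
)

```text
t: 18.02
position: [0.5527, 0.1697, 0.0818]
ee_rot: [[-0.114, 0.993, 0.0], [0.993, 0.114, -0.002], [-0.002, -0.0, -1.0]]
wrist_force: [-0.3, -7.4, 1.3]
gripper_width: -0.004
grip_force: 3.6
```

Call:
step_arm(
  motion=[
    {"slide": [0.08, 0, 0], "rot": [0, 0, 0]},
    {"slide": [0.16, 0, 0], "rot": [0, 0, 0]},
    {"slide": [0.24, 0, 0], "rot": [0, 0, 0]},
  ],
)

```text
t: 18.27
position: [0.5525, 0.1716, 0.0818]
ee_rot: [[-0.114, 0.993, 0.0], [0.993, 0.114, -0.003], [-0.003, -0.0, -1.0]]
wrist_force: [-0.8, -8.7, 0.1]
gripper_width: 0.001
grip_force: 4.2
```

Call:
step_arm(
  motion=[
    {"slide": [0.08, 0, 0], "rot": [0, 0, 0]},
    {"slide": [0.16, 0, 0], "rot": [0, 0, 0]},
    {"slide": [0.24, 0, 0], "rot": [0, 0, 0]},
  ],
)

```text
t: 18.52
position: [0.5523, 0.1737, 0.0819]
ee_rot: [[-0.115, 0.993, 0.0], [0.993, 0.115, -0.004], [-0.004, -0.0, -1.0]]
wrist_force: [0.7, -9.7, 0.6]
gripper_width: 0.003
grip_force: 4.8
```

Call:
step_arm(
  motion=[
    {"slide": [0.08, 0, 0], "rot": [0, 0, 0]},
    {"slide": [0.16, 0, 0], "rot": [0, 0, 0]},
    {"slide": [0.24, 0, 0], "rot": [0, 0, 0]},
  ],
)

```text
t: 18.77
position: [0.5521, 0.1757, 0.0819]
ee_rot: [[-0.115, 0.993, 0.0], [0.993, 0.115, -0.004], [-0.004, -0.0, -1.0]]
wrist_force: [-0.0, -11.0, 0.4]
gripper_width: -0.0
grip_force: 5.4
```

Call:
step_arm(
  motion=[
    {"slide": [0.08, 0, 0], "rot": [0, 0, 0]},
    {"slide": [0.16, 0, 0], "rot": [0, 0, 0]},
    {"slide": [0.24, 0, 0], "rot": [0, 0, 0]},
  ],
)

```text
t: 19.02
position: [0.5517, 0.1791, 0.0819]
ee_rot: [[-0.114, 0.993, 0.0], [0.993, 0.114, -0.002], [-0.002, -0.0, -1.0]]
wrist_force: [-0.7, -5.3, -0.4]
gripper_width: -0.0
grip_force: 2.5
```

Call:
step_arm(
  motion=[
    {"slide": [0.05, 0, 0], "rot": [0, 0, 0]},
    {"slide": [0.1, 0, 0], "rot": [0, 0, 0]},
  ],
)

```text
t: 19.18
position: [0.5515, 0.1809, 0.0819]
ee_rot: [[-0.114, 0.994, 0.0], [0.994, 0.114, -0.001], [-0.001, 0.0, -1.0]]
wrist_force: [-1.2, -4.0, -0.3]
gripper_width: -0.0
grip_force: 2.1
```

Call:
step_arm(
  motion=[
    {"slide": [0.05, 0, 0], "rot": [0, 0, 0]},
    {"slide": [0.1, 0, 0], "rot": [0, 0, 0]},
  ],
)

```text
t: 19.35
position: [0.5513, 0.1825, 0.0818]
ee_rot: [[-0.114, 0.994, 0.0], [0.994, 0.114, -0.0], [-0.0, 0.0, -1.0]]
wrist_force: [-0.4, -4.4, 0.4]
gripper_width: -0.004
grip_force: 2.0
```

Call:
step_arm(
  motion=[
    {"slide": [0.05, 0, 0], "rot": [0, 0, 0]},
    {"slide": [0.1, 0, 0], "rot": [0, 0, 0]},
  ],
)

```text
t: 19.52
position: [0.5512, 0.1835, 0.0818]
ee_rot: [[-0.114, 0.993, 0.0], [0.993, 0.114, -0.0], [-0.0, 0.0, -1.0]]
wrist_force: [-0.4, -4.4, 0.1]
gripper_width: 0.004
grip_force: 2.3
```

Call:
step_arm(
  motion=[
    {"slide": [0.05, 0, 0], "rot": [0, 0, 0]},
    {"slide": [0.1, 0, 0], "rot": [0, 0, 0]},
  ],
)

```text
t: 19.68
position: [0.5511, 0.1845, 0.0818]
ee_rot: [[-0.114, 0.993, 0.0], [0.993, 0.114, -0.0], [-0.0, -0.0, -1.0]]
wrist_force: [-0.8, -5.1, 0.4]
gripper_width: -0.002
grip_force: 2.3
```

Call:
step_arm(
  motion=[
    {"slide": [0.05, 0, 0], "rot": [0, 0, 0]},
    {"slide": [0.1, 0, 0], "rot": [0, 0, 0]},
  ],
)

```text
t: 19.85
position: [0.551, 0.1848, 0.0818]
ee_rot: [[-0.114, 0.993, 0.0], [0.993, 0.114, -0.001], [-0.001, -0.0, -1.0]]
wrist_force: [-0.4, -7.8, -0.2]
gripper_width: -0.003
grip_force: 3.9
```

Call:
step_arm(
  motion=[
    {"slide": [0.05, 0, 0], "rot": [0, 0, 0]},
    {"slide": [0.1, 0, 0], "rot": [0, 0, 0]},
  ],
)

```text
t: 20.02
position: [0.5509, 0.1853, 0.0818]
ee_rot: [[-0.114, 0.993, 0.0], [0.993, 0.114, -0.002], [-0.002, -0.0, -1.0]]
wrist_force: [-0.1, -9.2, 1.1]
gripper_width: -0.001
grip_force: 4.4
```

Call:
step_arm(
  motion=[
    {"slide": [0.04, 0, 0], "rot": [0, 0, 0]},
    {"slide": [0.08, 0, 0], "rot": [0, 0, 0]},
    {"slide": [0.08, 0, 0], "rot": [0, 0, 0]},
    {"slide": [0.08, 0, 0], "rot": [0, 0, 0]},
  ],
)

```text
t: 20.35
position: [0.5509, 0.1859, 0.0818]
ee_rot: [[-0.114, 0.993, 0.0], [0.993, 0.114, -0.002], [-0.002, -0.0, -1.0]]
wrist_force: [-0.8, -8.7, 0.7]
gripper_width: 0.0
grip_force: 4.5
```

```bash
cat > shut.py <<'E'
from h import *
im,d=viewer.read_camera("side"); im2,d2=viewer.read_camera("scene"); st=arm.get_state()
print(st["t"],st["position"].round(4),st["wrist_force"].round(1))
cv2.imwrite("pics/side_s.png",im)
o=np.array([0.5501,0.1864]); fy=np.array([-0.1142,0.9935])
for n,i in(("side",im),("scene",im2)):
    h=cv2.cvtColor(i,cv2.COLOR_BGR2HSV); m=((h[...,0]<6)|(h[...,0]>172))&(h[...,1]>150)&(h[...,2]>60)
    k,l,s,ce=cv2.connectedComponentsWithStats(m.astype(np.uint8)); c=cam(n)
    for j in range(1,k):
        p=plane(c,[ce[j]],.088)[0]
        if s[j,4]>15 and np.hypot(*(p[:2]-o))<.08:
            v,u=np.nonzero(l==j); q=plane(c,np.c_[u,v],.104)[:,:2]; a=(q-o)@fy; print(n,ce[j].round(1),s[j,4],"along fixture y, mm (top plane)",(np.percentile(a,[1,99])*1000).round(1))
E
python3 shut.py
```

```text
20.45 [0.5509 0.1859 0.0818] [ 0.5 -9.4  1.1]
side [244.5 258.2] 208 along fixture y, mm (top plane) [10.2 33.5]
scene [398.4 144.8] 55 along fixture y, mm (top plane) [-6.7 21.5]
```

Call:
step_arm(
  motion=[
    {"slide": [-0.1, 0, 0], "rot": [0, 0, 0]},
    {"slide": [-0.2, 0, 0], "rot": [0, 0, 0]},
    {"slide": [-0.3, 0, 0], "rot": [0, 0, 0]},
  ],
)

```text
t: 20.7
position: [0.5511, 0.1846, 0.0818]
ee_rot: [[-0.113, 0.994, 0.0], [0.994, 0.113, 0.001], [0.001, 0.0, -1.0]]
wrist_force: [-1.0, -1.6, -0.1]
gripper_width: -0.004
grip_force: 0.4
```

Call:
step_arm(
  motion=[
    {"slide": [-0.2, 0, 0], "rot": [0, 0, 0]},
    {"slide": [-0.5, 0, 0], "rot": [0, 0, 0]},
    {"slide": [-0.9, 0, 0], "rot": [0, 0, 0]},
    {"slide": [-1.2, 0, 0], "rot": [0, 0, 0]},
    {"slide": [-1.2, 0, 0], "rot": [0, 0, 0]},
  ],
)

```text
t: 21.12
position: [0.5527, 0.1721, 0.0819]
ee_rot: [[-0.113, 0.994, 0.0], [0.994, 0.113, 0.0], [0.0, 0.0, -1.0]]
wrist_force: [-0.3, 1.0, -0.1]
gripper_width: 0.002
grip_force: 0.0
```

```bash
python3 shut.py
python3 - <<'E'
from h import *
im=cv2.imread("pics/side_s.png"); cv2.imwrite("pics/side_c.png",cv2.resize(im[225:330,180:320],None,fx=5,fy=5,interpolation=cv2.INTER_CUBIC))
E
```

```text
21.2167 [0.5526 0.1724 0.0818] [-0.1 -1.2  0.6]
side [244.6 258. ] 196 along fixture y, mm (top plane) [11.3 32.2]
scene [398.3 146.1] 35 along fixture y, mm (top plane) [-8.  15.8]
```

View pics/side_c.png

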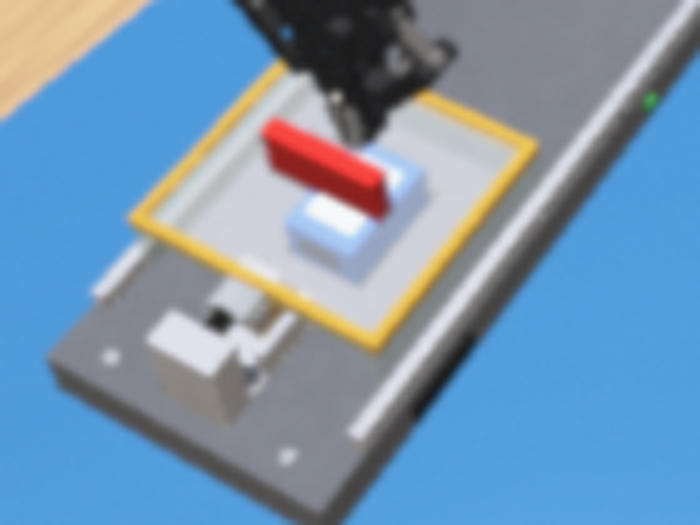

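The handle has hardly moved after backing off: side centroid (244.5,258.2) then (244.6,258.0), where an unlatched buffer spring-back would be about 1 px. The picture shows the hood shut over the unit, with the tongue on the buffer at (220,320). As a check, I feel for the handle's rest place again.

Call:
step_arm(
  motion=[
    {"slide": [0.3, 0, 0], "rot": [0, 0, 0]},
    {"slide": [0.6, 0, 0], "rot": [0, 0, 0]},
    {"slide": [0.8, 0, 0], "rot": [0, 0, 0]},
    {"slide": [0.95, 0, 0], "rot": [0, 0, 0]},
    {"slide": [1.05, 0, 0], "rot": [0, 0, 0]},
    {"slide": [1.1, 0, 0], "rot": [0, 0, 0]},
    {"slide": [1.1, 0, 0], "rot": [0, 0, 0]},
  ],
)

```text
t: 21.8
position: [0.5511, 0.1836, 0.0818]
ee_rot: [[-0.114, 0.993, -0.0], [0.993, 0.114, 0.0], [0.0, -0.0, -1.0]]
wrist_force: [-0.5, 0.1, 0.2]
gripper_width: -0.002
grip_force: 0.0
```

Call:
step_arm(
  motion=[
    {"slide": [0.05, 0, 0], "rot": [0, 0, 0]},
    {"slide": [0.1, 0, 0], "rot": [0, 0, 0]},
    {"slide": [0.1, 0, 0], "rot": [0, 0, 0]},
  ],
)

```text
t: 22.05
position: [0.5511, 0.1843, 0.0818]
ee_rot: [[-0.114, 0.994, 0.0], [0.994, 0.114, 0.0], [0.0, 0.0, -1.0]]
wrist_force: [-1.1, 0.1, -0.4]
gripper_width: -0.003
grip_force: 0.0
```

Call:
step_arm(
  motion=[
    {"slide": [0.05, 0, 0], "rot": [0, 0, 0]},
    {"slide": [0.1, 0, 0], "rot": [0, 0, 0]},
    {"slide": [0.1, 0, 0], "rot": [0, 0, 0]},
  ],
)

```text
t: 22.3
position: [0.551, 0.1846, 0.0818]
ee_rot: [[-0.114, 0.993, 0.0], [0.993, 0.114, -0.001], [-0.001, -0.0, -1.0]]
wrist_force: [0.9, -3.4, -0.0]
gripper_width: -0.001
grip_force: 1.8
```

The fingers meet the handle at y = 0.1845, against 0.1859 at the furthest push. An unlatched guard would have come back past 0.183, so the latch is holding. One more gentle push to about 10–11 N makes sure of it, still inside the buffer's travel.

Call:
step_arm(
  motion=[
    {"slide": [0.05, 0, 0], "rot": [0, 0, 0]},
    {"slide": [0.1, 0, 0], "rot": [0, 0, 0]},
    {"slide": [0.15, 0, 0], "rot": [0, 0, 0]},
    {"slide": [0.2, 0, 0], "rot": [0, 0, 0]},
    {"slide": [0.2, 0, 0], "rot": [0, 0, 0]},
  ],
)

```text
t: 22.72
position: [0.5509, 0.1853, 0.0818]
ee_rot: [[-0.114, 0.993, 0.0], [0.993, 0.114, -0.003], [-0.003, -0.0, -1.0]]
wrist_force: [1.3, -8.7, 1.6]
gripper_width: -0.003
grip_force: 4.0
```

Call:
step_arm(
  motion=[
    {"slide": [0.05, 0, 0], "rot": [0, 0, 0]},
    {"slide": [0.1, 0, 0], "rot": [0, 0, 0]},
    {"slide": [0.1, 0, 0], "rot": [0, 0, 0]},
    {"slide": [0.1, 0, 0], "rot": [0, 0, 0]},
  ],
)

```text
t: 23.05
position: [0.5509, 0.1859, 0.0818]
ee_rot: [[-0.114, 0.993, 0.0], [0.993, 0.114, -0.004], [-0.004, -0.0, -1.0]]
wrist_force: [0.8, -8.8, 0.7]
gripper_width: 0.0
grip_force: 4.5
```

Force rises from 0 to about 8 N within 0.8 mm of the rest place. That is the latched guard's buffer preload, so the latch holds. I back off and lift clear.

Call:
step_arm(
  motion=[
    {"slide": [-0.1, 0, 0], "rot": [0, 0, 0]},
    {"slide": [-0.25, 0, 0], "rot": [0, 0, 0]},
    {"slide": [-0.5, 0, 0], "rot": [0, 0, 0]},
    {"slide": [-0.9, 0, 0], "rot": [0, 0, 0]},
    {"slide": [-1.4, 0, -0.2], "rot": [0, 0, 0]},
    {"slide": [-1.7, 0, -1.2], "rot": [0, 0, 0]},
    {"slide": [-1.8, 0, -3], "rot": [0, 0, 0]},
    {"slide": [-1.8, 0, -5.5], "rot": [0, 0, 0]},
    {"slide": [-1.8, 0, -8], "rot": [0, 0, 0]},
    {"slide": [-1.8, 0, -10.5], "rot": [0, 0, 0]},
    {"slide": [-1.8, 0, -12.5], "rot": [0, 0, 0]},
    {"slide": [-1.8, 0, -13.5], "rot": [0, 0, 0]},
  ],
)

```text
t: 24.05
position: [0.5542, 0.1708, 0.2209]
ee_rot: [[-0.114, 0.993, 0.006], [0.994, 0.114, 0.002], [0.001, 0.006, -1.0]]
wrist_force: [0.3, -0.6, 0.8]
gripper_width: -0.001
grip_force: 0.0
```

Call:
step_arm(
  motion=[
    {"slide": [-3, 0, -0.5], "rot": [0, 0, 0]},
    {"slide": [-6, 0, -1], "rot": [0, 0, 0]},
    {"slide": [-9, 0, -1], "rot": [0, 0, 0]},
    {"slide": [-12, 0, -1], "rot": [0, 0, 0]},
    {"slide": [-14, 0, -1], "rot": [0, 0, 0]},
    {"slide": [-15, 0, -1], "rot": [0, 0, 0]},
    {"slide": [-15, 0, -1], "rot": [0, 0, 0]},
    {"slide": [-15, 0, -1], "rot": [0, 0, 0]},
  ],
)

```text
t: 24.72
position: [0.5695, 0.0217, 0.2266]
ee_rot: [[-0.113, 0.994, -0.001], [0.994, 0.113, 0.001], [0.001, -0.001, -1.0]]
wrist_force: [-0.2, 1.3, -0.6]
gripper_width: -0.003
grip_force: 0.0
```

```bash
python3 shut.py
python3 - <<'E'
from h import *
im,_=viewer.read_camera("scene"); a=np.load("scene0.npz")["im"]
b=cv2.imread("pics/side_s.png")
o=np.hstack([cv2.resize(im[90:390,150:450],(400,400)),cv2.resize(b[120:320,170:430],(400,308),interpolation=2)[:, :] if 0 else cv2.copyMakeBorder(cv2.resize(b[120:320,170:430],(400,308)),0,92,0,0,0)]); cv2.imwrite("pics/final.png",o)
E
```

```text
24.8167 [0.5694 0.0226 0.2267] [ 0.5 -0.1 -0.5]
side [244.6 258. ] 196 along fixture y, mm (top plane) [11.3 32.2]
scene [392.8 140.8] 175 along fixture y, mm (top plane) [-7.9 21.9]
```

View pics/final.png

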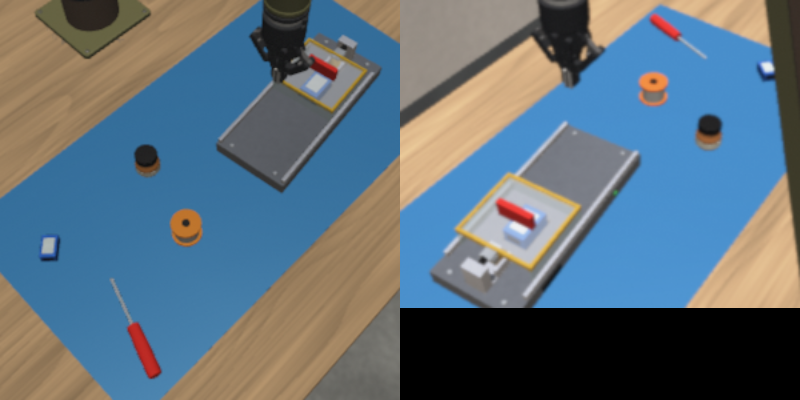

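The final picture shows the guard shut over the seated unit, with the handle centroid unchanged at (244.6,258.0). The reel, jar and driver are where they were, and the hand is clear.

```bash
python3 -c "
from cell import arm; print(arm.sign_off())"
```

```text
the job is handed in; nothing more can be done
None
```

I put the larger blue unit flat in the pocket and pushed the guard shut until the latch held (highest push reading about 11 N). I left the reel, jar and screwdriver alone, moved the hand clear and handed the job in at about 25 s.

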